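# Turn the spice carousel until the mill is at the front and hold it there

## Robot

A 6-joint arm with a two-finger parallel gripper is mounted at the origin on a cart in front of the work surface, level with it; the furniture and walls round the work are solid. World frame = base frame: x ahead of the robot, y to its left, z up, the work surface at z = 0. Lengths are in mm, angles in rad, forces in N, time in s.
With the tool pointing down it reaches from about 275 to 1000 mm from the base axis. Payload 8.4 kg.
Tool frame: the origin (TCP) lies at the very end of the fingers, on their centre line; the grasp point (between the pads) lies 19 mm behind it; y points along the fingers, x is the direction in which the jaws open and shut, and the axes are right-handed (so a half turn about y gives the same grasp; the last joint's range is limited). The gripper opens to 85 mm and grips with 20 to 120 N. Pads are 22 mm wide; open, the fingers measure 114 mm over their backs; the gripper's body (76 mm by 85 mm) begins 54 mm behind the grasp point. The pads swing forward as they close: fully open they stand 13 mm farther back than shut.
Start: joints at [-1.314, 0.353, 1.633, -0, 1.155, -0.002], TCP at [159.949, -604.189, 231.281] pointing down, gripper open.
Joint ranges: [-2.63, 2.63], [-0.92, 2.1], [0.06, 2.66], [-1.3, 4.44], [0, 2.69], [-3.02, 3.02]. Speed limits (rad/s): [2.22, 2.22, 2.79, 3.14, 3.14, 3.14].

## Interface

Orientations are given as [roll, pitch, yaw] about the fixed x, y, z axes, in that order (R = Rz(yaw) Ry(pitch) Rx(roll)).
In Python, from rig import r gives the robot as it stands.
- The arm moves only by the tool servo_tool, never from a script. Its argument "motion" is a list of rows, each a list of 7 numbers: the opening, from -1 (shut) to 1 (fully open), then the shift along the tool's x, y, z in m, then the turn, a rotation vector about the tool's x, y, z in units of 10 degrees (1.0 is 10 degrees). A call has 1 to 12 rows; each row is the pose to reach, as a shift and turn from the pose commanded when the call began, along the tool's axes at that moment; what a row does not reach only later rows make up. A row lasts 1/8 s, in which the tool goes at most 62.5 mm and 10.7 degrees, less where a joint would pass 70% of its speed; a pose out of reach is approached as far as the arm can. A call with a gripper value outside its range is refused whole. The fingers move at their own pace and stop on an object; "grip_force" is the grip in N (left out, the last holds). Time passes only in rows, so rows that repeat a pose let the fingers close. It gives the time, the measured TCP pose, the force and the opening at its end, in the units of the state.
- r.sense(): the state, without advancing time (a new reading comes with each control period).
- r.grab_frame(name): name is "scene" or "side" or "wrist"; returns the picture (480x640x3 uint8, red, green, blue); there is no depth.
- r.calibration(name): a dict with "fx", "fy", "cx", "cy" (pixels), "R" (3x3) and "t" (3): a world point X has camera coordinates R X + t; the wrist camera has in their place "mount" (4x4, takes a point from camera to tool coordinates, whose origin is the TCP and whose axes are the tool frame's). Camera axes: x right, y down, z forward; pixel columns grow to the right and rows downward; lengths in mm; the calibration is good to about 2 mm. A picture is of the moment at which its call begins: read the wrist's pose just before it. calibration takes no time and is no camera call.
- r.sign_off(): hands the job in, once; it reports no verdict.
The state is a dict: "clock": time; "qpos": joint angles; "qvel": joint speeds; "joint_efforts": joint torques, N m; "eef_pos": TCP position; "tcp_rot": TCP orientation; "contact_force": force on the tool from outside, world axes, zero at the start; "wrist_torque": the same for the moment, N m; "opening": opening from 0.0 (shut) to 1.0 (fully open).
Only numpy, scipy, OpenCV 4.12 (cv2) and the standard library are available. Lean on these libraries where they do the work, as an engineer would, in place of code of your own. Each camera call takes 0.05 s, during which the arm holds its last target. There are 200 camera calls.

## Task

By the bar handle on top of its post, turn the spice carousel steadily until the wooden mill stands at the front, in line with the pointed marker post on the carousel's fixed foot. Do not touch the mill or the jars, which must stay standing in the tray, and do not disturb the other things on the worktop. Finish while still gripping the bar handle, holding the carousel still in that position so that the mill can be taken off.

Things in the scene. Friction and masses are not known exactly. Their poses are not given: they have to be found in the camera images.
- carousel_base: fixed foot of the spice carousel, a dark steel disc 210 mm across under the tray. Origin: on the carousel's vertical turning axis, at the worktop surface. z up; its -x axis is the front and points from the turning axis to the marker post (roughly towards the robot, but turned by up to 0.45 rad).
- front_mark (a point): top of the small pointed brass marker post (16 mm square set on its corner, 50 mm tall) on the fixed foot, 151.5 mm from the turning axis, just outside the tray's rim; it marks the front and does not turn with the tray
- carousel (a joint): turning angle of the round wooden tray on its foot (tray 270 mm across, rim top 39 mm above the worktop, flat floor 23 mm above it, four items standing on it 80 to 98 mm from the axis), rad, growing anticlockwise seen from above; turns well over half a turn; light friction, no spring; jerks rock the jars
- handle_mid (a point): wooden bar handle on top of the post in the middle of the carousel, turns with the tray: 80 mm long (its x axis), 16 mm thick (its y axis), 32 mm tall; the point is its centre, on the turning axis, 232 mm above the worktop. To be gripped across its 16 mm thickness from above
- mill_mid (a point): centre of the wooden mill (turned wood, waisted, 56 mm across, 165 mm tall, the tallest thing in the tray; its top is 188 mm above the worktop), standing loose in the tray and carried round with it; the point lies on its axis half-way up
- spice_a_mid (a point): spice jar (41 mm across, 105 mm tall, dark cap) standing loose in the carousel's tray; the point lies on its axis half-way up; leave it standing where it is
- spice_b_mid (a point): spice jar (41 mm across, 105 mm tall, dark cap) standing loose in the carousel's tray; the point lies on its axis half-way up; leave it standing where it is
- spice_c_mid (a point): spice jar (41 mm across, 105 mm tall, dark cap) standing loose in the carousel's tray; the point lies on its axis half-way up; leave it standing where it is
- lemon_0: lemon, 78x55x56 mm, bystander lying on the worktop; origin at its underside
- garlic_2: garlic bulb, 60x57x58 mm, bystander on the worktop; origin at its underside
- onion_3: onion, 73x75x77 mm, bystander on the worktop; origin at its underside
- mug_a: white mug, 83x115x86 mm, bystander on the worktop; origin at its underside

How it is judged:
By the outcome, as a careful person would: the job done as asked, in the order asked, and still so for the second after the job is handed in, while the arm keeps its last pose, push and grip.
It also fails if it takes over 64 s, if anything falls off the work surface, if the arm or the gripper's body presses on something with over 40 N, if the wrist force passes 120 N, or if a joint passes its speed limit or range.

## Working session

There is one attempt and no reset: what is moved stays moved. The work goes in short steps, Python scripts to look and compute and a tool call to move; the robot and the scene stay as the last step left them, time stands still between calls to the robot, and variables do not carry over. Pictures are saved under pics/ and viewed, on a budget of 10 in all, crops included, one or two more only if the job needs it, and the job is handed in when it is done.

Besides the shell and the picture viewer there is one more tool, called after "Call:" as name(argument=value, ...), one argument or row to a line, values as JSON. servo_tool: Moves the arm, as the interface text tells. Its arguments: {"type":"object","properties":{"motion":{"type":"array","items":{"type":"array","items":{"type":"number"}}},"grip_force":{"type":"number"}},"required":["motion"]}

```bash
mkdir -p pics
python3 - <<'E'
from rig import r
import cv2,numpy as np
np.set_printoptions(precision=4,suppress=True)
for n in("scene","side"):
    cv2.imwrite(f"pics/{n}0.png",r.grab_frame(n)[:,:,::-1])
    c=r.calibration(n);print(n,c, -np.array(c["R"]).T@c["t"])
print(r.calibration("wrist"));print(r.sense())
E
```

```text
scene {'fx': 499.77931015080014, 'fy': 499.77931015080014, 'cx': 311.6687310141588, 'cy': 242.60880940003, 'R': array([[-0.3799, -0.925 ,  0.0064],
       [-0.5236,  0.2093, -0.8259],
       [ 0.7626, -0.3171, -0.5638]]), 't': array([ 252.2434,  411.622 , 1151.6619])} [-566.9588  512.3661  987.6352]
side {'fx': 572.9224728049988, 'fy': 572.9224728049988, 'cx': 319.19109319314913, 'cy': 236.1172478145653, 'R': array([[ 0.9488, -0.3154,  0.0157],
       [-0.1158, -0.3936, -0.912 ],
       [ 0.2938,  0.8635, -0.4099]]), 't': array([-485.9228,  218.2102, 1552.7916])} [   30.0813 -1408.2236   843.1488]
{'fx': 360.0907619189053, 'fy': 360.0907619189053, 'cx': 323.2824823532263, 'cy': 237.9423653569825, 'mount': array([[   1.    ,    0.0009,   -0.0004,    0.0167],
       [   0.0006,   -0.2951,    0.9555, -142.3811],
       [   0.0007,   -0.9555,   -0.2951,   76.3049],
       [   0.    ,    0.    ,    0.    ,    1.    ]])}
{'clock': 0.1, 'qpos': array([-1.3144,  0.3536,  1.6341,  0.    ,  1.1552, -0.0024]), 'qvel': array([ 0.0004, -0.0001, -0.0011,  0.002 , -0.0001,  0.0003]), 'joint_efforts': array([  0.0007, -60.6358, -34.282 ,   0.    ,   0.004 ,  -0.    ]), 'eef_pos': array([ 159.8342, -603.7337,  230.6034]), 'tcp_rot': array([-1.5708,  0.0014, -1.312 ]), 'contact_force': array([-0.478 ,  0.4372,  0.6782]), 'wrist_torque': array([-0.0237, -0.037 , -0.0007]), 'opening': 1.002254277073207}
```

View pics/scene0.png

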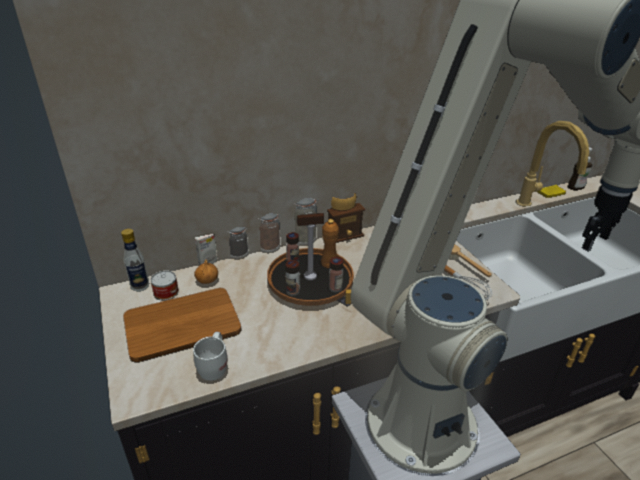

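View pics/side0.png

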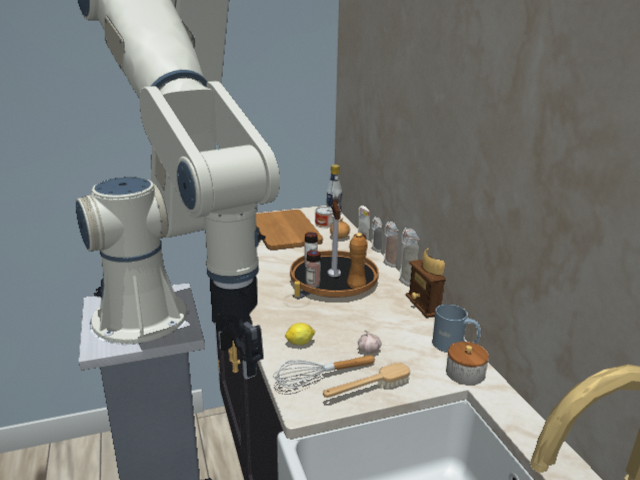

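The scene view shows the handle at about (311,219), the mill at (330,243) and the marker at (348,297). The side view shows the handle at about (337,212), the mill at (357,262) and the marker at (297,289). I'll enlarge both next.

Run:
```python
import cv2,numpy as np
a=cv2.imread("pics/scene0.png")[200:315,260:360];b=cv2.imread("pics/side0.png")[190:305,285:385]
f=lambda x:cv2.resize(x,(400,460),interpolation=cv2.INTER_CUBIC)
cv2.imwrite("pics/crop0.png",np.hstack([f(a),f(b)]))
```

```text
(no output)
```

View pics/crop0.png

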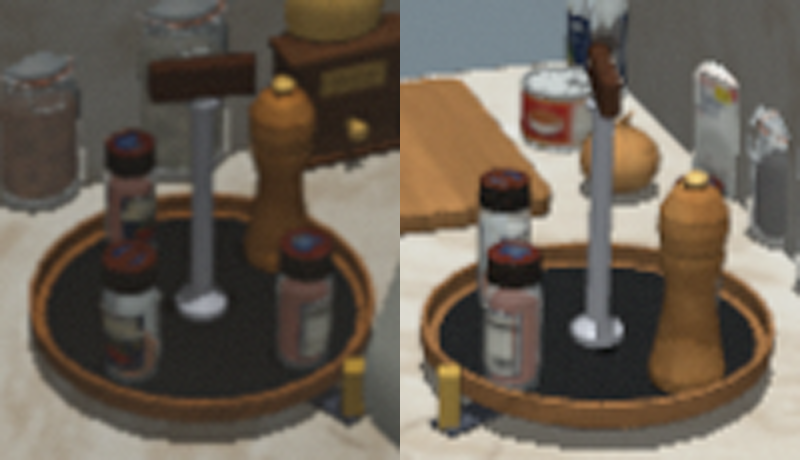

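```bash
cat > h.py <<'E'
from rig import r
import cv2,numpy as np
np.set_printoptions(precision=3,suppress=True)
def ray(n,u,v):
    c=r.calibration(n);R=np.array(c["R"]);o=-R.T@c["t"]
    return o,R.T@[(u-c["cx"])/c["fx"],(v-c["cy"])/c["fy"],1]
def atz(n,u,v,z):
    o,d=ray(n,u,v);return o+d*(z-o[2])/d[2]
def tri(p,q):
    A=np.zeros((3,3));b=np.zeros(3)
    for o,d in(ray("scene",*p),ray("side",*q)):
        d=d/np.linalg.norm(d);M=np.eye(3)-np.outer(d,d);A+=M;b+=M@o
    return np.linalg.solve(A,b)
E
python3 - <<'E'
from h import *
s=lambda x,y:(260+x/4,200+y/4)
t=lambda x,y:(285+(x-400)/4,190+y/4)
for n,p,q,z in[("handle",(203,78),(604,78),232),("post",(202,302),(597,330),25),("mark",(355,358),(450,366),50),("mill",(284,78),(697,173),187),("hL",(150,82),(592,64),232),("hR",(255,75),(612,94),232)]:
    print(n,tri(s(*p),t(*q)),atz("scene",*s(*p),z),atz("side",*t(*q),z))
E
```

```text
handle [572.563  42.985 230.288] [565.202  45.058 232.   ] [574.526  44.353 232.   ]
post [572.791  42.61   24.351] [568.364  43.402  25.   ] [575.133  44.9    25.   ]
mark [437.24  -23.369  50.317] [435.805 -23.289  50.   ] [438.718 -21.154  50.   ]
mill [613.766 -41.292 186.418] [609.764 -40.136 187.   ] [615.575 -39.333 187.   ]
hL [578.434  80.767 229.03 ] [574.217  82.407 232.   ] [575.589  73.258 232.   ]
hR [564.234   6.313 231.26 ] [555.13    8.668 232.   ] [569.42   13.498 232.   ]
```

Call:
servo_tool(
  motion=[
    [1,0,-0.06,0,0,0,0],
    [1,0,-0.12,0,0,0,0],
    [1,-0.037,-0.12,0.04,0,-0.45,0],
    [1,-0.074,-0.12,0.08,0,-0.9,0],
    [1,-0.111,-0.12,0.12,0,-1.35,0],
    [1,-0.148,-0.12,0.16,0,-1.8,0],
    [1,-0.185,-0.12,0.2,0,-2.25,0],
    [1,-0.222,-0.12,0.24,0,-2.7,0],
    [1,-0.259,-0.12,0.28,0,-3.2,0],
    [1,-0.296,-0.12,0.32,0,-3.6,0],
    [1,-0.333,-0.12,0.36,0,-4.1,0],
    [1,-0.35,-0.12,0.38,0,-4.4,0],
  ],
)

```text
clock: 1.6
eef_pos: [438.5, -166.3, 351.1]
tcp_rot: [-1.57, 0.0, -0.54]
contact_force: [-0.0, 0.4, 0.9]
opening: 0.999
```

```bash
cat >> h.py <<'E'
def goto(x,y,z,yaw):
    s=r.sense();R=cv2.Rodrigues(np.zeros(3))[0]
    from scipy.spatial.transform import Rotation as Q
    R=Q.from_euler("xyz",s["tcp_rot"]);G=Q.from_euler("xyz",[-np.pi/2,0,yaw])
    print("clock",s["clock"],"pos",s["eef_pos"],"rot",s["tcp_rot"],"F",s["contact_force"],"T",s["wrist_torque"],"op",s["opening"],"q",s["qpos"])
    print("shift m",R.inv().apply(np.array([x,y,z])-s["eef_pos"])/1000,"turn",np.degrees((R.inv()*G).as_rotvec())/10)
E
python3 -c "
from h import *
goto(572.5,43,330,np.radians(-11))"
```

```text
clock 1.6 pos [ 438.521 -166.267  351.089] rot [-1.57  0.   -0.54] F [-0.009  0.413  0.929] T [-0.033 -0.067  0.038] op 0.9987357408081828 q [-0.366  0.001  1.797  0.     1.344  0.174]
shift m [0.007 0.021 0.248] turn [-0.003 -1.992 -0.002]
```

Call:
servo_tool(
  motion=[
    [1,0.001,0.0,0.04,0,-0.3,0],
    [1,0.002,0.005,0.08,0,-0.7,0],
    [1,0.004,0.01,0.12,0,-1.1,0],
    [1,0.005,0.015,0.16,0,-1.4,0],
    [1,0.006,0.021,0.2,0,-1.7,0],
    [1,0.007,0.021,0.235,0,-2.0,0],
    [1,0.007,0.021,0.248,0,-2.0,0],
    [1,0.007,0.021,0.248,0,-2.0,0],
  ],
)

```text
clock: 2.6
eef_pos: [571.9, 40.2, 329.9]
tcp_rot: [-1.571, 0.001, -0.195]
contact_force: [0.2, -0.1, 0.4]
opening: 1.003
```

```bash
python3 -c "
from h import *
goto(572.5,43,330,np.radians(-11))
cv2.imwrite('pics/w1.png',r.grab_frame('wrist')[:,:,::-1])"
```

```text
clock 2.6 pos [571.929  40.151 329.91 ] rot [-1.571  0.001 -0.195] F [ 0.247 -0.149  0.424] T [0.004 0.016 0.015] op 1.002920271653541 q [ 0.068  0.193  1.627 -0.     1.322  0.263]
shift m [ 0.    -0.     0.003] turn [ 0.003 -0.016 -0.005]
```

View pics/w1.png

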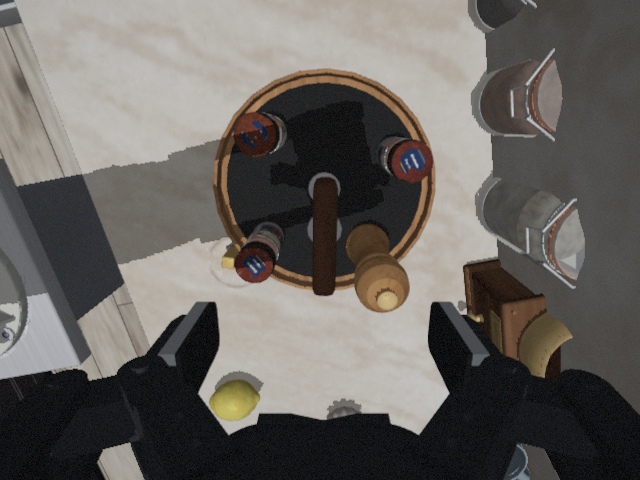

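The wrist view shows the handle running from (327,180) to (324,292), the mill's top knob at (387,300) and the marker tip at about (229,263). The tray rim spans roughly x 214–434 and y 70–289. I'll compute angles from these.

```bash
cat >> h.py <<'E'
from scipy.spatial.transform import Rotation as Q
def watz(s,u,v,z):
    c=r.calibration("wrist");M=np.array(c["mount"]);R=Q.from_euler("xyz",s["tcp_rot"]).as_matrix()
    o=R@M[:3,3]+s["eef_pos"];d=R@M[:3,:3]@[(u-c["cx"])/c["fx"],(v-c["cy"])/c["fy"],1]
    return o+d*(z-o[2])/d[2]
E
python3 -c "
from h import *
s=r.sense();f=lambda *a:watz(s,*a)[:2]
a,b=f(327,180,248),f(324,291,248);print('handle',a,b,(a+b)/2,np.linalg.norm(a-b),np.degrees(np.arctan2(*(a-b)[::-1])))
rim=[f(u,v,39) for u,v in [(214,180),(434,180),(325,70),(250,96),(402,97)]]
A=np.array(rim);x=np.linalg.lstsq(np.c_[2*A,np.ones(len(A))],(A**2).sum(1),rcond=None)[0];C=x[:2];print('axis',C,np.sqrt(x[2]+C@C))
for n,p in(('mill',f(387,300,187)),('mark',f(229,263,50)),('ja',f(255,133,128)),('jb',f(411,161,128)),('jc',f(255,265,128))):
  for c in (C,(a+b)/2,np.array([572.5,43])):
    d=p-c;print(n,p,np.hypot(*d),np.degrees(np.arctan2(d[1],d[0])))
"
```

```text
handle [583.232  82.29 ] [566.817   8.433] [575.025  45.362] 75.65958990202878 77.4696488198209
axis [574.562  43.915] 132.68302188371825
mill [613.768 -39.369] 92.05037103763607 -64.79122508810003
mill [613.768 -39.369] 93.1678657635048 -65.42734572420251
mill [613.768 -39.369] 92.12846169374646 -63.38816467971599
mark [439.285 -23.717] 151.2419249596428 -153.43709372855972
mark [439.285 -23.717] 152.30615344872302 -153.02817433201395
mark [439.285 -23.717] 148.98796526932102 -153.39718953748113
ja [524.429 120.464] 91.50450002870983 123.22167512167047
ja [524.429 120.464] 90.55546672768469 123.96781922762199
ja [524.429 120.464] 91.16726989625607 121.82208745004573
jb [661.878  67.639] 90.48066872093885 15.200624666982101
jb [661.878  67.639] 89.66431234259126 14.38612647732449
jb [661.878  67.639] 92.71156346081646 15.41218753093331
jc [492.16   -5.587] 96.12816918217322 -149.00492541229772
jc [492.16   -5.587] 97.27450848196723 -148.41484053683757
jc [492.16   -5.587] 93.88934315246227 -148.83549599901502
```

Call:
servo_tool(
  motion=[
    [1,0.001,0.02,0.001,0,0.1,0],
    [1,0.001,0.04,0.001,0,0.1,0],
    [1,0.001,0.05,0.001,0,0.1,0],
    [1,0.001,0.05,0.001,0,0.1,0],
  ],
)

```text
clock: 3.15
eef_pos: [572.7, 40.0, 280.0]
tcp_rot: [-1.571, 0.001, -0.213]
contact_force: [0.8, -0.6, -0.4]
opening: 1.001
```

```bash
python3 -c "
from h import *
goto(574.3,44.2,215,np.radians(-12))"
```

```text
clock 3.15 pos [572.701  40.028 280.028] rot [-1.571  0.001 -0.213] F [ 0.779 -0.612 -0.447] T [-0.021 -0.006  0.057] op 1.0006028272659 q [ 0.067  0.231  1.689 -0.     1.222  0.281]
shift m [0.001 0.065 0.004] turn [ 0.002 -0.023 -0.005]
```

Call:
servo_tool(
  motion=[
    [1,0.001,0.02,0.004,0,0,0],
    [1,0.001,0.04,0.004,0,0,0],
    [1,0.001,0.055,0.004,0,0,0],
    [1,0.001,0.065,0.004,0,0,0],
    [1,0.001,0.065,0.004,0,0,0],
    [0.3,0.001,0.065,0.004,0,0,0],
    [-0.2,0.001,0.065,0.004,0,0,0],
    [-0.2,0.001,0.065,0.004,0,0,0],
    [-0.2,0.001,0.065,0.004,0,0,0],
  ],
  grip_force=20,
)

```text
clock: 4.28
eef_pos: [575.1, 44.5, 215.5]
tcp_rot: [-1.571, -0.0, -0.212]
contact_force: [0.1, -0.1, -0.3]
opening: 0.403
```

```bash
python3 -c "
from h import *
goto(574.3,44.2,215,np.radians(-12))
cv2.imwrite('pics/w2.png',r.grab_frame('wrist')[:,:,::-1])"
```

```text
clock 4.275 pos [575.135  44.478 215.459] rot [-1.571 -0.    -0.212] F [ 0.126 -0.129 -0.316] T [-0.063 -0.02   0.026] op 0.4034075537408131 q [ 0.075  0.294  1.755 -0.     1.092  0.287]
shift m [-0.001  0.    -0.   ] turn [-0.    -0.017  0.001]
```

View pics/w2.png

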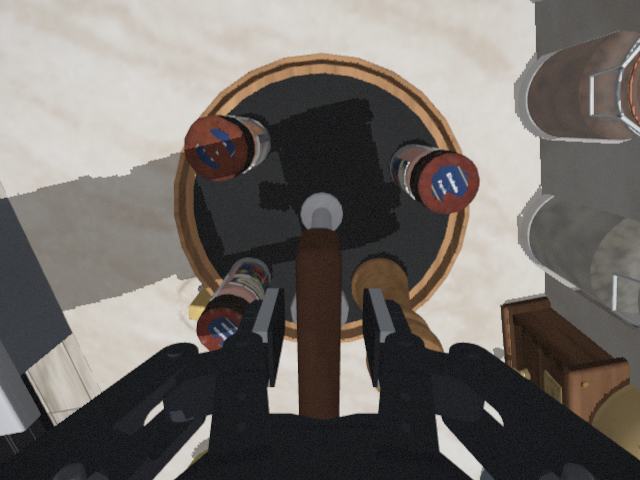

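The bar handle lies centred between the pads (handle x≈319, pads at 275 and 366) and well aligned. I'll close the gripper.

Call:
servo_tool(
  motion=[
    [-0.4,0,0,0,0,0,0],
    [-0.6,0,0,0,0,0,0],
    [-0.8,0,0,0,0,0,0],
    [-1,0,0,0,0,0,0],
    [-1,0,0,0,0,0,0],
    [-1,0,0,0,0,0,0],
    [-1,0,0,0,0,0,0],
    [-1,0,0,0,0,0,0],
  ],
  grip_force=40,
)

```text
clock: 5.32
eef_pos: [573.4, 44.9, 216.2]
tcp_rot: [-1.571, 0.003, -0.213]
contact_force: [-10.0, 2.5, 13.8]
opening: 0.178
```

```bash
python3 -c "
from h import *
goto(574.3,44.2,215,np.radians(-12))"
```

```text
clock 5.325 pos [573.422  44.896 216.2  ] rot [-1.571  0.003 -0.213] F [-10.019   2.518  13.759] T [ 0.271  1.584 -0.01 ] op 0.17756383087327693 q [0.075 0.293 1.755 0.001 1.096 0.287]
shift m [ 0.001  0.001 -0.   ] turn [-0.    -0.018 -0.018]
```

Call:
servo_tool(
  motion=[
    [-1,-0.0015,-0.001,0,0,0,0],
    [-1,-0.0015,-0.001,0,0,0.05,0],
    [-1,-0.0015,-0.001,0,0,0.15,0],
    [-1,-0.0015,-0.001,0,0,0.3,0],
    [-1,-0.0015,-0.001,0,0,0.48,0],
    [-1,-0.0015,-0.001,0,0,0.68,0],
    [-1,-0.0015,-0.001,0,0,0.88,0],
    [-1,-0.0015,-0.001,0,0,1.08,0],
    [-1,-0.0015,-0.001,0,0,1.28,0],
    [-1,-0.0015,-0.001,0,0,1.48,0],
    [-1,-0.0015,-0.001,0,0,1.68,0],
    [-1,-0.0015,-0.001,0,0,1.88,0],
  ],
)

```text
clock: 6.82
eef_pos: [574.2, 44.6, 216.3]
tcp_rot: [-1.57, -0.001, -0.543]
contact_force: [5.6, -0.2, -4.1]
opening: 0.183
```

```bash
python3 -c "
from h import *
goto(574.3,44.2,215,np.radians(-102))"
```

```text
clock 6.825 pos [574.224  44.594 216.277] rot [-1.57  -0.001 -0.543] F [ 5.577 -0.178 -4.143] T [ 0.118 -0.62   0.043] op 0.18273922399840015 q [ 0.075  0.292  1.757 -0.     1.092  0.618]
shift m [ 0.     0.001 -0.   ] turn [-0.006  7.09   0.005]
```

Call:
servo_tool(
  motion=[
    [-1,0,0,0,0,0.2,0],
    [-1,0,0,0,0,0.4,0],
    [-1,0,0,0,0,0.6,0],
    [-1,0,0,0,0,0.8,0],
    [-1,0,0,0,0,1.0,0],
    [-1,0,0,0,0,1.2,0],
    [-1,0,0,0,0,1.4,0],
    [-1,0,0,0,0,1.6,0],
    [-1,0,0,0,0,1.8,0],
    [-1,0,0,0,0,2.0,0],
    [-1,0,0,0,0,2.2,0],
    [-1,0,0,0,0,2.4,0],
  ],
)

```text
clock: 8.32
eef_pos: [575.0, 43.9, 216.3]
tcp_rot: [-1.569, -0.003, -0.962]
contact_force: [10.6, -4.6, -6.2]
opening: 0.178
```

```bash
python3 -c "
from h import *
goto(574.3,44.2,215,np.radians(-102))"
```

```text
clock 8.325 pos [575.027  43.88  216.273] rot [-1.569 -0.003 -0.962] F [10.584 -4.624 -6.198] T [-0.318 -1.056  0.053] op 0.17840649515893175 q [ 0.075  0.292  1.756 -0.002  1.091  1.037]
shift m [-0.001  0.001 -0.   ] turn [-0.014  4.69   0.011]
```

Call:
servo_tool(
  motion=[
    [-1,0.0003,0,0.0001,0,0.2,0],
    [-1,0.0006,0,0.0002,0,0.4,0],
    [-1,0.001,0.0003,0.0004,0,0.6,0],
    [-1,0.001,0.0005,0.0005,0,0.8,0],
    [-1,0.001,0.0005,0.0005,0,1.0,0],
    [-1,0.001,0.0005,0.0005,0,1.2,0],
    [-1,0.001,0.0005,0.0005,0,1.4,0],
    [-1,0.001,0.0005,0.0005,0,1.6,0],
    [-1,0.001,0.0005,0.0005,0,1.8,0],
    [-1,0.001,0.0005,0.0005,0,2.0,0],
    [-1,0.001,0.0005,0.0005,0,2.2,0],
    [-1,0.001,0.0005,0.0005,0,2.4,0],
  ],
)

```text
clock: 9.82
eef_pos: [575.5, 42.9, 216.3]
tcp_rot: [-1.569, -0.002, -1.381]
contact_force: [6.0, -7.3, -0.5]
opening: 0.177
```

```bash
python3 -c "
from h import *
goto(574.3,44.2,215,np.radians(-101))"
```

```text
clock 9.825 pos [575.495  42.89  216.268] rot [-1.569 -0.002 -1.381] F [ 5.964 -7.338 -0.528] T [-0.742 -0.591  0.104] op 0.17722846080021243 q [ 0.073  0.293  1.755 -0.003  1.092  1.455]
shift m [-0.002  0.001 -0.001] turn [-0.012  2.19   0.012]
```

Call:
servo_tool(
  motion=[
    [-1,0.0003,0,0.0001,0,0.2,0],
    [-1,0.0006,0,0.0002,0,0.4,0],
    [-1,0.0008,0,0.0003,0,0.6,0],
    [-1,0.0008,0,0.0003,0,0.8,0],
    [-1,0.0008,0,0.0003,0,1.0,0],
    [-1,0.0008,0,0.0003,0,1.2,0],
    [-1,0.0008,0,0.0003,0,1.38,0],
    [-1,0.0008,0,0.0003,0,1.52,0],
    [-1,0.0008,0,0.0003,0,1.62,0],
    [-1,0.0008,0,0.0003,0,1.68,0],
    [-1,0.0008,0,0.0003,0,1.7,0],
    [-1,0.0008,0,0.0003,0,1.7,0],
  ],
)

```text
clock: 11.32
eef_pos: [575.5, 42.1, 216.3]
tcp_rot: [-1.569, -0.002, -1.676]
contact_force: [3.4, -7.7, 1.3]
opening: 0.182
```

Run:
```python
from h import *
goto(574.3,44.2,215,np.radians(-101))
w=r.grab_frame('wrist')[:,:,::-1];a=r.grab_frame('scene')[:,:,::-1];b=r.grab_frame('side')[:,:,::-1]
for n,i in zip(('w3','scene3','side3'),(w,a,b)): cv2.imwrite(f'pics/{n}.png',i)
f=lambda x:cv2.resize(x,(400,460),interpolation=cv2.INTER_CUBIC)
cv2.imwrite("pics/crop3.png",np.hstack([f(a[200:315,260:360]),f(b[190:305,285:385])]))
```

```text
clock 11.325 pos [575.508  42.079 216.278] rot [-1.569 -0.002 -1.676] F [ 3.382 -7.748  1.262] T [-0.709 -0.474  0.017] op 0.18178428069339078 q [ 0.072  0.294  1.754 -0.003  1.093  1.749]
shift m [-0.002  0.001 -0.001] turn [-0.009  0.495  0.011]
```

View pics/w3.png

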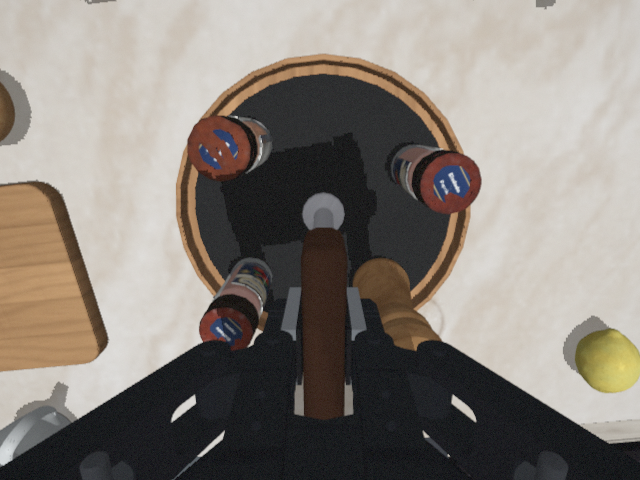

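View pics/crop3.png

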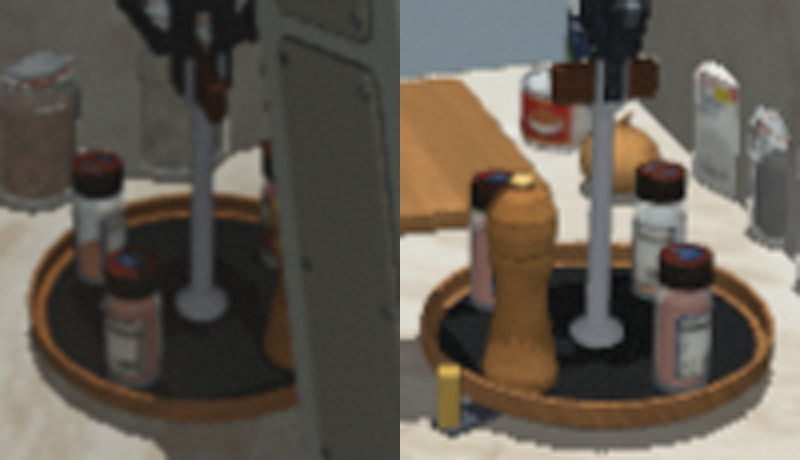

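The wrist view shows all items standing, the tray turned and the handle held firmly. In the side crop the mill top is at (523,181) and the marker at (450,366), so the mill is still a little short.

Run:
```python
from h import *
t=lambda x,y:(285+(x-400)/4,190+y/4)
f=lambda p,z:atz("side",*t(*p),z)[:2]
C=f((597,330),25)
for n,p,z in(("mark",(450,366),50),("mill0",(697,173),187),("mill",(523,181),187)):
    d=f(p,z)-C;print(n,f(p,z),np.hypot(*d),np.degrees(np.arctan2(d[1],d[0])))
p=f((523,181),187)-[575,43.5];print(np.degrees(np.arctan2(p[1],p[0])))
```

```text
mark [438.718 -21.154] 151.56589696897407 -154.16303854265314
mill0 [615.575 -39.333] 93.43911631384053 -64.35336186391488
mill [492.988 -17.732] 103.29877970934753 -142.6759429482312
-143.25426660893223
```

Run:
```python
from h import *
c=r.calibration("side");R=np.array(c["R"])
def pr(X):
    p=R@X+c["t"];return np.array([c["fx"]*p[0]/p[2]+c["cx"],c["fy"]*p[1]/p[2]+c["cy"]])
C=np.array([575,44.5])
def dots(name,angs):
    im=cv2.resize(cv2.imread(name)[215:305,285:345 if '3' in name else 385],None,fx=6,fy=6,interpolation=cv2.INTER_CUBIC)
    for a,col in angs:
        for z in(23,60,105,150,188):
            u=(pr(np.array([*(C+93.4*np.array([np.cos(np.radians(a)),np.sin(np.radians(a))])),z]))-[285,215])*6+2.5
            cv2.circle(im,tuple(int(k) for k in u),2,col,-1)
    return im
b=dots("pics/side3.png",[(-148.2,(0,255,0)),(-143,(255,255,0))])
a=dots("pics/side0.png",[(-64.4,(0,255,0))])[:,270:]
cv2.imwrite("pics/z3.png",np.hstack([b,a]));print(b.shape,a.shape)
```

```text
(540, 360, 3) (540, 330, 3)
```

View pics/z3.png

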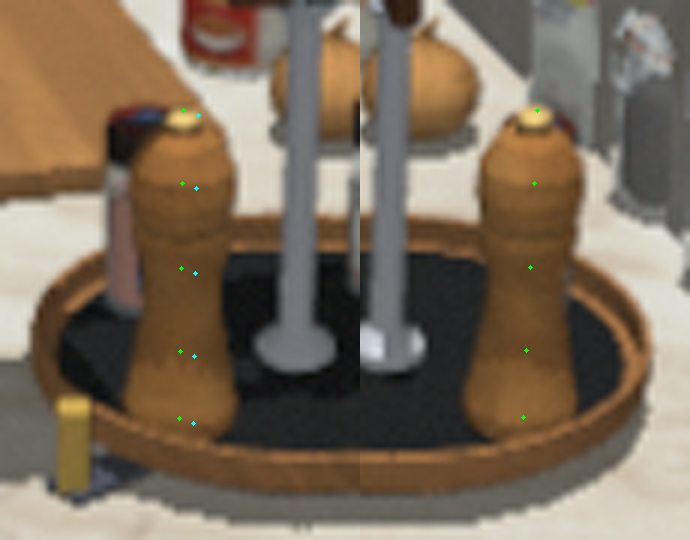

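Call:
servo_tool(
  motion=[
    [-1,0.0003,0,0.0001,0,0.03,0],
    [-1,0.0006,0,0.0002,0,0.1,0],
    [-1,0.0008,0,0.0003,0,0.2,0],
    [-1,0.0008,0,0.0003,0,0.32,0],
    [-1,0.0008,0,0.0003,0,0.43,0],
    [-1,0.0008,0,0.0003,0,0.51,0],
    [-1,0.0008,0,0.0003,0,0.55,0],
    [-1,0.0008,0,0.0003,0,0.55,0],
    [-1,0.0008,0,0.0003,0,0.55,0],
  ],
)

```text
clock: 12.6
eef_pos: [575.5, 41.8, 216.3]
tcp_rot: [-1.57, -0.001, -1.772]
contact_force: [2.8, -7.2, 3.0]
opening: 0.182
```

Run:
```python
from h import *
goto(574.3,44.2,215,np.radians(-101))
w=r.grab_frame('wrist')[:,:,::-1];b=r.grab_frame('side')[:,:,::-1]
cv2.imwrite('pics/w4.png',w);cv2.imwrite('pics/side4.png',b)
s=r.sense();c=r.calibration("wrist");M=np.array(c["mount"]);Rt=Q.from_euler("xyz",s["tcp_rot"]).as_matrix()
def pw(X):
    p=M[:3,:3].T@(Rt.T@(X-s["eef_pos"])-M[:3,3]);return np.array([c["fx"]*p[0]/p[2]+c["cx"],c["fy"]*p[1]/p[2]+c["cy"]])
e=r.calibration("side");R=np.array(e["R"])
def ps(X):
    p=R@X+e["t"];return np.array([e["fx"]*p[0]/p[2]+e["cx"],e["fy"]*p[1]/p[2]+e["cy"]])
C=np.array([574,43.5]);an=np.radians(-153.9);d=np.array([np.cos(an),np.sin(an)]);n=np.array([-d[1],d[0]])
W=cv2.resize(w[190:370,220:480].copy(),None,fx=2,fy=2,interpolation=cv2.INTER_CUBIC)[:, :400]
S=cv2.resize(b[215:315,285:345].copy(),None,fx=6,fy=6,interpolation=cv2.INTER_CUBIC)
def poly(im,f,P,o,k,col):
    q=np.array([(f(np.array(x))-o)*k+k/2-.5 for x in P]).astype(int);cv2.polylines(im,[q],False,col,1,cv2.LINE_AA)
for im,f,o,k in((W,pw,[220,190],2),(S,ps,[285,215],6)):
    for z,rad in((23,28),):
        m=C+93*d;poly(im,f,[[*(m+rad*np.array([np.cos(t),np.sin(t)])),z] for t in np.linspace(0,6.3,40)],o,k,(0,255,0))
    poly(im,f,[[*C,23],[*(C+150*d),23]],o,k,(255,255,0))
    poly(im,f,[[*(C+93*d),23],[*(C+93*d),188]],o,k,(0,255,0))
    poly(im,f,[[*(C+151.5*d),0],[*(C+151.5*d),50]],o,k,(0,0,255))
W=cv2.copyMakeBorder(W,0,600-W.shape[0],0,0,cv2.BORDER_CONSTANT)
cv2.imwrite("pics/z4.png",np.hstack([W,S]))
```

```text
clock 12.6 pos [575.492  41.821 216.264] rot [-1.57  -0.001 -1.772] F [ 2.762 -7.215  3.014] T [-0.573 -0.293 -0.032] op 0.1815061376527922 q [ 0.071  0.294  1.754 -0.002  1.093  1.844]
shift m [-0.002  0.001 -0.002] turn [-0.006 -0.054  0.007]
```

View pics/z4.png

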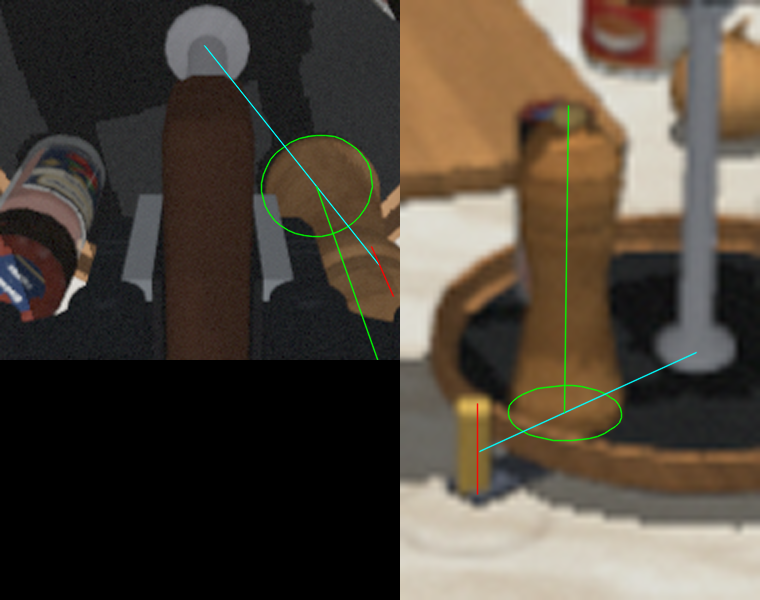

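Both views show the mill about 1–1.5° short of the marker line: wrist mill base centre at x≈325 against 318 drawn, and side mill base at 567–570 against 565. I'll turn the last bit.

Call:
servo_tool(
  motion=[
    [-1,0,0,0,0,0.02,0],
    [-1,0,0,0,0,0.06,0],
    [-1,0,0,0,0,0.1,0],
    [-1,0,0,0,0,0.12,0],
    [-1,0,0,0,0,0.12,0],
    [-1,0,0,0,0,0.12,0],
    [-1,0,0,0,0,0.12,0],
    [-1,0,0,0,0,0.12,0],
  ],
)

```text
clock: 13.7
eef_pos: [575.5, 41.8, 216.3]
tcp_rot: [-1.57, -0.001, -1.793]
contact_force: [2.3, -6.3, 2.6]
opening: 0.179
```

Run:
```python
from h import *
goto(574.3,44.2,215,np.radians(-101))
b=r.grab_frame('side')[:,:,::-1];a=r.grab_frame('scene')[:,:,::-1]
cv2.imwrite("pics/z5.png",np.hstack([cv2.resize(b[195:305,280:390],(600,600),interpolation=cv2.INTER_CUBIC),cv2.resize(a[210:310,260:360],(200,200)).repeat(1,0) if 0 else cv2.copyMakeBorder(cv2.resize(a[200:310,255:355],(200,220)),0,380,0,0,cv2.BORDER_CONSTANT)]))
```

```text
clock 13.7 pos [575.487  41.773 216.267] rot [-1.57  -0.001 -1.793] F [ 2.251 -6.345  2.592] T [-0.645 -0.336  0.058] op 0.1788542746231942 q [ 0.071  0.294  1.754 -0.002  1.093  1.865]
shift m [-0.002  0.001 -0.002] turn [-0.006 -0.174  0.007]
```

View pics/z5.png

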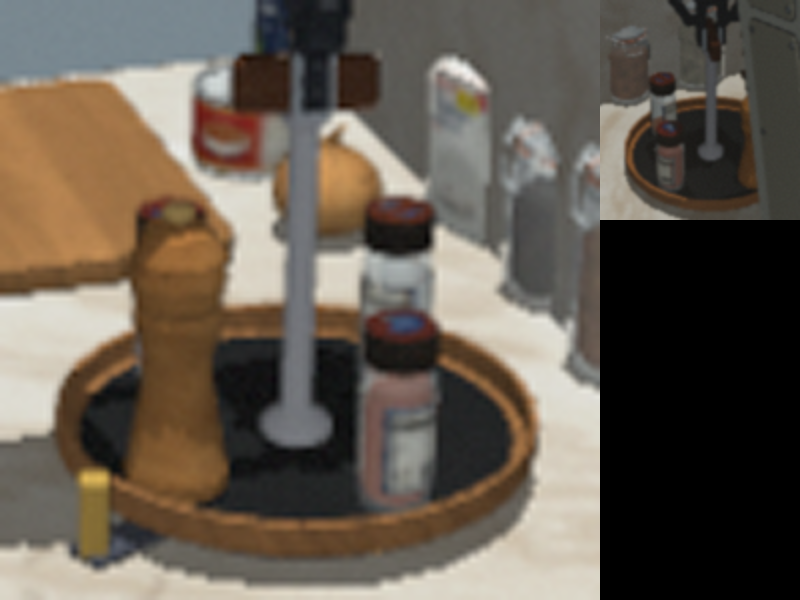

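Run:
```python
from h import *
k=6/1.1
f=lambda x,y,z:atz("side",280+x/k,195+y/k,z)[:2]
C=f(296,425,25)
for n,p in(("mark",f(94.5,474,50)),("knob",f(178,209,186)),("base",f(178,477,23))):
  for c in(C,np.array([574,43.5])):
    d=p-c;print(n,p,c,np.hypot(*d),np.degrees(np.arctan2(d[1],d[0])))
```

```text
mark [437.567 -23.287] [574.262  42.326] 151.62664444232823 -154.3588778547778
mark [437.567 -23.287] [574.   43.5] 151.90282437499152 -153.91704454217268
knob [489.384  -0.409] [574.262  42.326] 95.02929054953601 -153.27495128508093
knob [489.384  -0.409] [574.   43.5] 95.33019566982568 -152.57412115339244
base [493.824   7.579] [574.262  42.326] 87.6218349247965 -156.63673083680368
base [493.824   7.579] [574.   43.5] 87.85466816950472 -155.86633675429576
```

```bash
python3 -c "
from rig import r
r.sign_off()"
```

```text
the job is handed in; nothing more can be done
```

I gripped the bar handle across its thickness and turned the carousel about 90.5° clockwise at a steady rate. The mill now stands at the front, in line with the marker post. I handed the job in at about 13.7 s, with the gripper still holding the handle still.

**Alignment:** the last side view put the marker at about -154.1°. The mill read about -153° from its knob and about -156° from its base, averaging about -154.5°. The two readings differ by about 3°, so the mean is only good to about 1–2°. The scene camera could not confirm it, because the arm hid most of the mill.

**Items and forces:** the mill and the jars in view were standing in the tray. I saw nothing disturbed on the worktop in that view, but it did not cover the lemon, garlic or mug. The wrist force readings I took stayed below about 18 N. About 7 N of sideways force remained at the end, because my axis estimate was off by 1–2 mm.

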